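# Lift the heat block out of the dry bath and hold it for cleaning

### The arm

A 6-joint arm with a two-finger parallel gripper is mounted at the origin on the work surface. World frame = base frame: x ahead of the robot, y to its left, z up, the work surface at z = 0. Lengths are in m, angles in degrees, forces in N, time in s.
With the tool pointing down it reaches from about 0.4 to 0.825 m from the base axis. Payload 7 kg.
Tool frame: the origin (TCP) lies at the very end of the fingers, on their centre line; the grasp point (between the pads) lies 19 mm behind it; z points along the fingers, y is the line along which they close (so a half turn about z gives the same grasp; the last joint's range is limited). The gripper opens to 88 mm and grips with 3 to 60 N. Pads are 19 mm wide; open, the fingers measure 130 mm over their backs; the gripper's body (78 mm by 193 mm) begins 47 mm behind the grasp point.
Start: joints at [-51.618, 20.546, 0.682, 0, -70.136, -16.507], TCP at [0.251, -0.626, 0.227] pointing down, gripper open.
Joint ranges: [-176.03, 176.03], [-82.01, 121.73], [-58.28, 71.71], [-173.87, 95.51], [-174.79, -0.11], [-173.66, 173.66]. Speed limits (degrees/s): [136.94, 136.94, 172.46, 180, 180, 180].

### API

Orientations are given as [roll, pitch, yaw] about the fixed x, y, z axes, in that order (R = Rz(yaw) Ry(pitch) Rx(roll)).
In Python, from plant import get_obs, snapshot, camera_params, close_job, boxes_of, cut_out, landmark_of gives the robot as it stands.
- The arm moves only by the shell command python3 -m inch 'ROWS' [OPENING]. ROWS is text: rows parted by semicolons, each of 6 numbers parted by spaces: the shift along the tool's x, y, z in units of 30 cm (1.0 is 30 cm), then the turn, a rotation vector about the tool's x, y, z in units of pi rad (1.0 is pi rad). A call has 1 to 10 rows; each row is the pose to reach, as a shift and turn from the pose commanded when the call began, along the tool's axes at that moment, turning the shorter way round; what a row does not reach only later rows make up. A row lasts 1/12 s, in which the tool goes at most 41.7 mm and 7.16 degrees, less where a joint would pass 70% of its speed; a pose out of reach is approached as far as the arm can. A call with a number of a shift or a turn outside -1 to 1 is refused whole. A call with a gripper value outside its range is refused whole. OPENING is the closure, from -1 (fully open) to 1 (shut), set as the call begins (- or left out, the last holds). The fingers move at their own pace and stop on an object; the grip force is fixed at half the most. Time passes only in rows, so rows that repeat a pose let the fingers close. It gives the time, the measured TCP pose, the force, the opening and the grip force at its end, in the units of the state.
- get_obs(): the state, without advancing time (a new reading comes with each control period).
- snapshot(name): name is "scene" or "top" or "wrist"; returns the picture (420x560x3 uint8, red, green, blue); there is no depth.
- camera_params(name): a dict with "mtx" (3x3 intrinsics, pixels), "k1" (the pictures are not rectified: a ray, as slopes to the right and down, at radius r is drawn at 1 + k1 r^2 times it, then the intrinsics apply), "rvec" (rotation vector, rad) and "tvec" (3), from world to camera coordinates, as OpenCV has them. Camera axes: x right, y down, z forward; pixel columns grow to the right and rows downward; lengths in m; the calibration is good to about 2 mm. A picture is of the moment at which its call begins: read the wrist's pose just before it. camera_params takes no time and is no camera call; for the wrist camera it gives the pose at the moment of the call.
- close_job(): hands the job in; it is judged then, once.
Trained networks look in the newest picture that a camera, given by its name, has taken for a name from the list of things; names that differ only in an ending like _2 or _b are one class to them, and where a whole thing is asked for, a point or a joint stands for the part that bears it (a point fixed in the world has none). Each returns a list of dicts, best first, with "p" (0 to 1); they miss things now and then, are a little off and sometimes report something else, mostly with a low value. They report only what shows in the picture. A call takes as long as a camera call.
- boxes_of(camera, thing): "rect" ([left, top, width, height] in pixels, round what is visible of it).
- cut_out(camera, thing): "pixels" (420x560 bool, what is visible of it) and "rect" ([left, top, width, height] in pixels, round what is visible of it).
- landmark_of(camera, thing): "uv" ([column, row] in pixels: a listed point, or the origin of a listed thing).
The state is a dict: "clock": time; "joint_pos": joint angles; "qvel": joint speeds; "tau": joint torques, N m; "tool_pos": TCP position; "orientation": TCP orientation; "force": force on the tool from outside, world axes, zero at the start; "moment": the same for the moment, N m; "opening": finger opening in m; "gripper_force": force on a finger pad.
Only numpy, scipy, OpenCV 4.12 (cv2) and the standard library are available. Lean on these libraries where they do the work, as an engineer would, in place of code of your own. Each camera call takes 0.05 s, during which the arm holds its last target. There are 200 camera calls.

### The job

The run is finished: switch the dry bath off at its red rocker switch, then lift the aluminium block with its tubes out of the well by the black T-handle. Keep it level so that every tube stays in its hole, and finish still holding it, steady and level, right above the well with about 80 mm of air between the block and the top of the dry bath, so that I can wipe the well out. Leave everything else on the bench where it is.

Things in the scene. Friction and masses are not known exactly. Their poses are not given: they have to be found in the camera images.
- heater: Dry bath, fixed: white housing, blue band, 200 mm deep (x), 160 mm wide (y). Origin: centre of its underside, at bench level; -x side is the front. Front deck (x -100 to -35 mm) 70 mm high, black key panel at -y, rocker at +y. Rear part (x -35 to 100 mm) 88 mm high; in its top the well, centred at x 35, y 0 mm, 70 x 90 mm (x, y), floor 46 mm above the bench.
- well_rim (a point): Centre of the well's mouth, level with the top of the dry bath (88 mm above the bench). Axes as the dry bath's.
- switch (a joint): Red rocker's angle (rad), -0.28 to 0.28, about the dry bath's y axis. About +0.25 is ON: its front half (towards the dry bath's -x side) stands up and its rear half, with a white dot, is down. Pressing the front half fully down gives -0.28, OFF. It stays where it is left; about 2 N on the front end turns it.
- switch_front (a point): Middle of the top edge at the rocker's front end; moves with it. Rocker: 34 mm long (x), 24 mm wide (y), 6 mm thick, pivot at its centre, 76 mm above the bench at x -68, y 45 mm of the dry bath. Point about 83 mm above the bench when ON, 74 mm when OFF. x axis: along the rocker's top, front to rear. The black bezel round it rises to 72 mm.
- block: Aluminium heat block with lifting handle, about 0.6 kg, loose, standing on the well's floor: 64 (x) x 84 (y) x 48 mm high, 3 mm of play to the well's walls each side. Origin: centre of its underside. Six 14 mm holes, 40 mm deep, in two rows, four with tubes; a 10 mm steel stem rises from its centre to the T-handle. At the start its axes are the dry bath's, within 1 degree.
- handle (a point): Centre of the black T-handle's bar, on the block's centre line, 125 mm above the block's underside (171 mm above the bench while seated). The bar lies along the block's y axis: 72 mm long (y), 14 mm wide (x), 16 mm high (z). Below it the tube caps end 40 mm under the bar's centre.
- tube1: Glass tube with a blue cap, 12 mm across and 77 mm long, round-bottomed, loose in a hole of the block with 1 mm of play all round. Origin: its bottom end, 8 mm above the block's underside while seated; z along the tube. Its cap (14 mm across) ends 85 mm above the block's underside.
- tube2: As tube1, blue cap, in another hole.
- tube3: As tube1, yellow cap, in another hole.
- tube4: As tube1, red cap, in another hole.
- rack: Bystander: white stepped tube rack, 200 x 62 mm, with four glass tubes up to 123 mm high. Origin: centre of its underside.
- beaker: Bystander: clear plastic beaker, 90 mm across, 120 mm high. Origin: centre of its underside.
- canister: Bystander: green wipes canister with a red and yellow lid, 94 mm across, 172 mm high. Origin: centre of its underside.
- cups: Bystander: stack of white cups with wooden sticks, 72 mm across, about 155 mm high. Origin: centre of its underside.
- plate: Bystander: white plate with glass slides, 230 mm across, 18 mm high. Origin: centre of its underside.
- pen: Bystander: blue pen lying on the bench, 138 mm long. Origin: under its middle.
- spare_block: Bystander: a spare aluminium block without a handle, 64 x 84 x 48 mm. Origin: centre of its underside.

How it is judged (in metres and radians):
On the way, in this order (a step that is already met when the one before it is completed fails the run):
1. the rocker switch is pressed to OFF while the block still stands in the well (value of joint switch below -0.15 rad and z of block in the frame of well_rim below -0.03 m), for 0.1 s.
2. the block is lifted clear of the well with its tubes (z of block in the frame of well_rim above 0.01 m and contact force between block and heater below 0.1 N), for 0.1 s.
At the end, for the whole second after the job is handed in: Switch below -0.15 rad. Block held by the fingers (over 2 N), off the dry bath, its underside 50 to 120 mm above the bath's top, within 35 mm of the well's centre from above, within 0.1 rad of level, slower than 0.02 m/s and 0.15 rad/s; all tubes in their holes, at most 8 mm off the bottom (value of joint switch below -0.15 rad and z of block in the frame of well_rim between 0.05 and 0.12 m and horizontal distance between block and well_rim below 0.035 m and angle between block's own z axis and vertical below 0.1 rad and linear speed of block below 0.02 m/s and angular speed of block below 0.15 rad/s and contact force between block and the fingers above 2 N and contact force between block and heater below 0.1 N and z of each of tube1, tube2, tube3, tube4 in the frame of block below 0.016 m and horizontal distance between each of tube1, tube2, tube3, tube4 and block below 0.05 m); the arm keeps its last pose, push and grip.
It fails at once if the block is tipped by more than 0.26 rad (15 degrees) (angle between block's own z axis and vertical above 0.26 rad).
It fails at once if a tube comes out of its hole (rises more than 20 mm in it) (z of any of tube1, tube2, tube3, tube4 in the frame of block above 0.028 m).
It fails at once if a bystander is moved more than 20 mm (distance of any of rack, beaker, canister, cups, plate, pen, spare_block from where it was at the start of the episode above 0.02 m).
It also fails if it takes over 48 s, if anything falls off the work surface, if the arm or the gripper's body presses on something with over 40 N, if the wrist force passes 120 N, or if a joint passes its speed limit or range.

## Working session

There is one attempt and no reset: what is moved stays moved. The work goes in short steps, Python scripts to look and compute and a shell command to move; the robot and the scene stay as the last step left them, time stands still between calls to the robot, and variables do not carry over. Pictures are saved under pics/ and viewed, at most 10 in all, crops included, and the job is handed in when it is done.

```bash
mkdir -p pics; cat > h.py <<'E'
import numpy as np,cv2
from plant import *
from scipy.spatial.transform import Rotation as R
def pose():
    o=get_obs(); return np.array(o["tool_pos"]),R.from_euler('xyz',o["orientation"],degrees=True),o
def ray(c,uv):
    K=np.array(c["mtx"]);d=np.array([c["k1"],0,0,0,0.])
    x=(np.array(uv)-K[:2,2])/[K[0,0],K[1,1]]
    s=x.copy()
    for _ in range(20): s=x/(1+c["k1"]*(s@s))
    Rm=cv2.Rodrigues(np.array(c["rvec"],float))[0]
    o=-Rm.T@np.array(c["tvec"]).ravel(); v=Rm.T@np.array([*s,1]); return o,v/np.linalg.norm(v)
def tri(rays):
    A=sum(np.eye(3)-np.outer(v,v) for o,v in rays); b=sum((np.eye(3)-np.outer(v,v))@o for o,v in rays)
    p=np.linalg.solve(A,b); return p,[np.linalg.norm((np.eye(3)-np.outer(v,v))@(p-o)) for o,v in rays]
def proj(c,P):
    Rm=cv2.Rodrigues(np.array(c["rvec"],float))[0]
    q=np.array(P)@Rm.T+np.array(c["tvec"]).ravel(); s=q[...,:2]/q[...,2:]
    s=s*(1+c["k1"]*(s**2).sum(-1,keepdims=True)); K=np.array(c["mtx"]); return s*[K[0,0],K[1,1]]+K[:2,2]
def atz(r,z): o,v=r; return o+v*(z-o[2])/v[2]
def rel(target,yaw=None):
    p,r,o=pose(); return r.inv().apply(np.array(target)-p)/0.3
E
python3 - <<'E'
from h import *
print(get_obs())
for n in ["scene","top"]:
    cv2.imwrite(f"pics/{n}.png",snapshot(n)[:,:,::-1])
    c=camera_params(n)
    print(n,"cam at",ray(c,[280,210])[0].round(3))
    for t in ["handle","switch_front","well_rim","block","heater","tube1","tube3","tube4","spare_block"]:
        print(n,t,[(np.round(d["uv"],1),round(d["p"],2)) for d in landmark_of(n,t)][:3])
E
```

```text
{'clock': 0.0, 'joint_pos': array([-5.16174009e+01,  2.05907146e+01,  6.34393234e-01, -1.95129532e-02,
       -7.01349181e+01, -1.65070624e+01]), 'qvel': array([-0.02438191, -0.0265816 ,  0.00976741,  0.07801403, -0.06706108,
        0.04658589]), 'tau': array([ 1.01296533e-03, -5.82719600e+01,  2.93048805e+01,  6.99729055e+00,
        6.71991846e-03, -1.97855657e-04]), 'tool_pos': array([ 0.25129776, -0.6259633 ,  0.22563743]), 'orientation': array([ 1.79907309e+02, -8.33916609e-03, -1.58131102e+02]), 'force': array([-0.10170043, -0.46857178,  0.05893187]), 'moment': array([-0.01363849,  0.0153465 , -0.01644928]), 'gripper_force': 0.0, 'opening': 0.087841082658436}
scene cam at [1.317 0.257 1.139]
scene handle [(array([261. , 221.3]), 0.72), (array([256.1, 241.9]), 0.33)]
scene switch_front [(array([303.1, 226.1]), 0.69), (array([409.5, 340.9]), 0.6), (array([255.3, 255.4]), 0.49)]
scene well_rim [(array([259.9, 241.1]), 0.8), (array([275.2, 251. ]), 0.53), (array([165.4, 179.5]), 0.49)]
scene block [(array([259.9, 253.7]), 0.9)]
scene heater [(array([271.4, 254.4]), 0.64), (array([
[... 303 characters left out ...]
65), (array([274.5, 247.8]), 0.6)]
scene spare_block [(array([413.2, 225.6]), 0.64), (array([147.2, 269.2]), 0.56)]
top cam at [ 0.391 -0.     1.433]
top handle [(array([294.7, 173.9]), 0.84)]
top switch_front [(array([263.9, 206.5]), 0.53)]
top well_rim [(array([291.8, 182.1]), 0.77), (array([176.6, 195.3]), 0.38)]
top block [(array([293. , 180.5]), 0.94)]
top heater [(array([171.4, 259.7]), 0.66), (array([286.4, 190.3]), 0.59)]
top tube1 [(array([283.1, 183.9]), 0.53), (array([296.8, 189.6]), 0.53)]
top tube3 [(array([283.1, 183.9]), 0.53), (array([296.8, 189.6]), 0.53)]
top tube4 [(array([283.1, 183.9]), 0.53), (array([296.8, 189.6]), 0.53)]
top spare_block [(array([172.4, 261.1]), 0.77)]
```

View pics/scene.png

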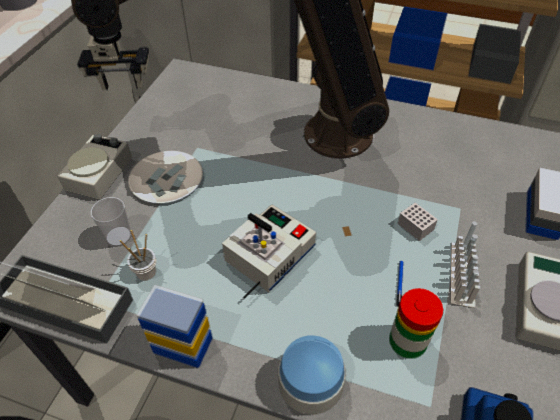

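View pics/top.png

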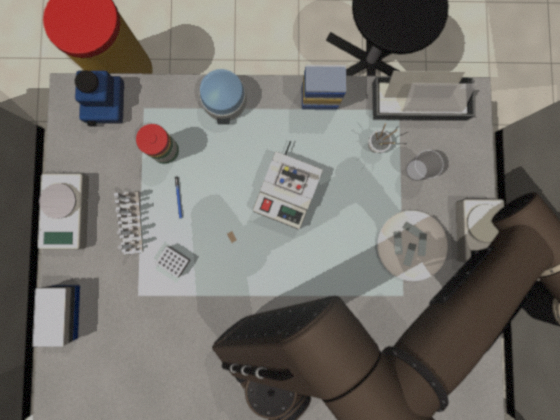

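```bash
python3 - <<'E'
from h import *
s,t=camera_params("scene"),camera_params("top")
for n,a,b in [("handle",[261,221.3],[294.7,173.9]),("switch_front",[303.1,226.1],[263.9,206.5]),("rim",[259.9,241.1],[291.8,182.1]),("block",[259.9,253.7],[293,180.5]),("heater",[271.4,254.4],[286.4,190.3])]:
    p,e=tri([ray(s,a),ray(t,b)]); print(n,p.round(4),np.round(e,4))
c=camera_params("wrist");p,r,o=pose();print(p,ray(c,[280,210]))
E
```

```text
handle [ 0.5813 -0.062   0.1783] [0.005 0.005]
switch_front [0.4937 0.0253 0.0905] [0.0012 0.0012]
rim [ 0.572  -0.0648  0.0846] [0.0023 0.0023]
block [ 0.5819 -0.0671  0.041 ] [0.0014 0.0014]
heater [ 0.5534 -0.0462  0.0098] [0.0021 0.0021]
[ 0.25146098 -0.62639237  0.22658445] (array([ 0.17831938, -0.65534211,  0.3847222 ]), array([ 0.26779506,  0.11838689, -0.95617485]))
```

The scene view shows the bath at about (270,245), red rocker at (299,231), black handle at (259,221). In the top view the bath is at about (288,190), with the rocker at (265,206) and its front towards the robot, turned by about -23°. Nothing stands near it. Next I'll take a close wrist view.

```bash
cat >> h.py <<'E'
def go(target,yaw):
    p,r,o=pose(); t=R.from_euler('xyz',[180,0,yaw],degrees=True)
    print("shift",(r.inv().apply(np.array(target)-p)/0.3).round(4),"turn",((r.inv()*t).as_rotvec()/np.pi).round(4))
E
python3 -c "
from h import *
go([0.53,-0.04,0.32],157)"
```

```text
shift [-1.5898  1.468  -0.3114] turn [-0.      0.      0.2493]
```

```bash
python3 -m inch '-0.1 0.1 -0.15 0 0 0; -0.2 0.18 -0.31 0 0 0; -0.8 0.74 -0.31 0 0 0; -0.8 0.74 -0.31 0 0 0; -0.8 0.74 -0.31 0 0 0; -0.8 0.74 -0.31 0 0 0; -0.8 0.74 -0.31 0 0 0; -0.8 0.74 -0.31 0 0 0; -0.8 0.74 -0.31 0 0 0; -0.8 0.74 -0.31 0 0 0'; python3 -m inch '-0.79 0.728 0 0 0 0.25; -0.79 0.728 0 0 0 0.25; -0.79 0.728 0 0 0 0.25; -0.79 0.728 0 0 0 0.25; -0.79 0.728 0 0 0 0.25; -0.79 0.728 0 0 0 0.25; -0.79 0.728 0 0 0 0.25; -0.79 0.728 0 0 0 0.25; -0.79 0.728 0 0 0 0.25; -0.79 0.728 0 0 0 0.25' 1; cat > look.py <<'E'
from h import *
import sys,pickle
n=sys.argv[1]; im=snapshot("wrist"); c=camera_params("wrist"); cv2.imwrite(f"pics/{n}.png",im[:,:,::-1])
d={}
for t in ["handle","switch_front","well_rim","block","heater","tube1","tube2","tube3","tube4"]:
    l=landmark_of("wrist",t); d[t]=l
    print(t,[(np.round(q["uv"],1),round(q["p"],2)) for q in l][:4])
pickle.dump((c,d),open(n+".pkl","wb")); p,r,o=pose(); print(p.round(4),o["orientation"].round(2),o["clock"])
E
python3 look.py w1
```

```text
clock: 1.83
tool_pos: [0.3932, -0.3279, 0.321]
orientation: [-179.9, 0.1, -157.9]
force: [1.7, -0.2, 0.8]
opening: 0.0877
gripper_force: 0.0
clock: 2.67
tool_pos: [0.5316, -0.0367, 0.3189]
orientation: [-180.0, -0.0, 157.1]
force: [-0.2, -0.7, 0.2]
opening: 0.0263
gripper_force: 0.0
handle [(array([268.2, 244.6]), 0.93)]
switch_front [(array([288.8, 197.6]), 0.61), (array([309.6, 119.6]), 0.59)]
well_rim []
block [(array([273.9, 208.5]), 0.88)]
heater [(array([270.2, 178.4]), 0.79)]
tube1 [(array([253.5, 198.7]), 0.72), (array([288.7, 195.9]), 0.67), (array([291.8, 218.9]), 0.5)]
tube2 [(array([253.5, 198.7]), 0.72), (array([288.7, 195.9]), 0.67), (array([291.8, 218.9]), 0.5)]
tube3 [(array([253.5, 198.7]), 0.72), (array([288.7, 195.9]), 0.67), (array([291.8, 218.9]), 0.5)]
tube4 [(array([253.5, 198.7]), 0.72), (array([288.7, 195.9]), 0.67), (array([291.8, 218.9]), 0.5)]
[ 0.5299 -0.0407  0.3198] [1.7998e+02 2.0000e-02 1.5681e+02] 3.1667
```

View pics/w1.png

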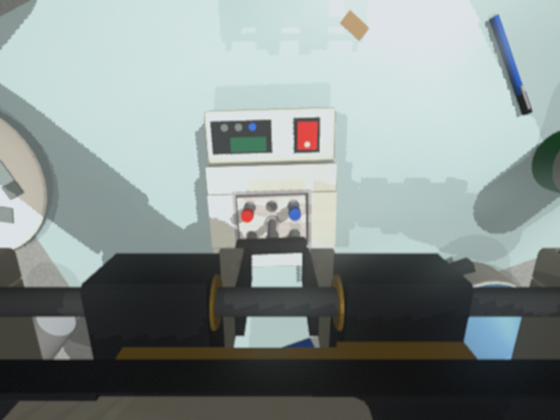

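The wrist view shows the rocker at (307,135), its front edge at about (307,119) and the handle bar at about (272,245), near the fingers. I'll take the second view 75 mm back.

```bash
python3 -m inch '0.12 0 0 0 0 0;0.25 0 0 0 0 0;0.25 0 0 0 0 0;0.25 0 0 0 0 0;0.25 0 0 0 0 0;0.25 0 0 0 0 0'; python3 look.py w2
```

```text
clock: 3.67
tool_pos: [0.4616, -0.0107, 0.3197]
orientation: [180.0, 0.0, 156.9]
force: [0.8, 0.2, -0.5]
opening: 0.0006
gripper_force: 0.0
handle []
switch_front [(array([308.2, 182. ]), 0.74)]
well_rim []
block [(array([280.5, 257.3]), 0.4)]
heater [(array([275.2, 224.8]), 0.66), (array([ 65.6, 352.9]), 0.52)]
tube1 []
tube2 []
tube3 []
tube4 []
[ 0.4611 -0.0106  0.3194] [-1.7999e+02 -1.0000e-02  1.5687e+02] 4.1667
```

View pics/w2.png

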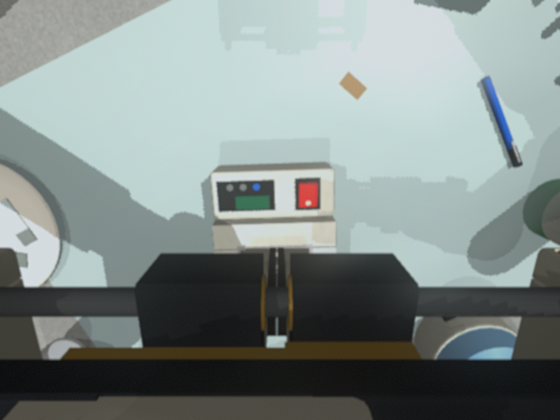

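The second view shows the rocker at (308,193), with its front edge at about (308,182); the gripper hides the handle.

```bash
python3 - <<'E'
from h import *
import pickle
V=[]
for n in ["w1","w2"]:
    c,d=pickle.load(open(n+".pkl","rb")); im=cv2.imread(f"pics/{n}.png").astype(int)
    m=((im[...,2]>120)&(im[...,1]<70)&(im[...,0]<70)).astype(np.uint8)
    k,l,st,ce=cv2.connectedComponentsWithStats(m); 
    i=max(range(1,k),key=lambda i:st[i,4]); print(n,st[i],ce[i].round(1))
    x,y,w,h,_=st[i]; r=cv2.minAreaRect(np.argwhere(l==i)[:,::-1].astype(np.float32)); print(r)
    V.append((c,(x+w/2-.5,y-.5),(x+w/2-.5,y+h-.5)))
f,e=tri([ray(V[0][0],V[0][1]),ray(V[1][0],V[1][1])]);print("front",f.round(4),e)
b,e=tri([ray(V[0][0],V[0][2]),ray(V[1][0],V[1][2])]);print("rear",b.round(4),e)
p,e=tri([ray(V[0][0],[309.6,119.6]),ray(V[1][0],[308.2,182])]);print("net",p.round(4),e)
s,t=camera_params("scene"),camera_params("top")
w=V[0][0]
for n,q in [("handle",[[268.2,244.6],[261,221.3],[294.7,173.9]]),("block",[[273.9,208.5],[259.9,253.7],[293,180.5]])]:
  p,e=tri([ray(c,u) for c,u in zip([w,s,t],q)]); print(n,p.round(4),np.round(e,4))
# front deck edge corners in w1 at z .07
a,bb=[atz(ray(w,u),.07) for u in ([207,112],[335,108])]; print(a,bb,np.degrees(np.arctan2(*(a-bb)[[0,1]])),np.linalg.norm(a-bb))
def H(yaw,o,P):
    c,s_=np.cos(yaw),np.sin(yaw); P=np.array(P)/1000; return np.array([o[0]+c*P[0]-s_*P[1],o[1]+s_*P[0]+c*P[1],P[2]])
for yaw in np.radians([-21,-22,-23,-24,-25]):
    c,s_=np.cos(yaw),np.sin(yaw); F=H(yaw,[0,0],[-85,45,83]); o=(f-F)[:2]
    print(np.degrees(yaw),o.round(4),"handle",H(yaw,o,[35,0,171]).round(4))
E
```

```text
w1 [242 209  10  12  90] [246.9 214.7]
((246.5, 214.5), (11.0, 9.0), 90.0)
w2 [298 199  20   9  95] [307.1 203.7]
((307.5, 203.0), (8.0, 19.0), 90.0)
front [0.4108 0.0131 0.5277] [np.float64(0.035432422381574374), np.float64(0.03543242238157442)]
rear [0.4046 0.0158 0.5429] [np.float64(0.034805386430871), np.float64(0.034805386430870985)]
net [0.4819 0.0235 0.0862] [np.float64(0.0005169320011010167), np.float64(0.0005169320011010279)]
handle [ 0.5782 -0.064   0.173 ] [0.0041 0.0056 0.0062]
block [ 0.5804 -0.066   0.0383] [0.0037 0.0008 0.0035]
[ 0.42665664 -0.085419    0.07      ] [0.48242867 0.05815809 0.07      ] -158.77151030530754 0.15402889397230207
-21.0 [ 0.474  -0.0594] handle [ 0.5067 -0.0719  0.171 ]
-22.0 [ 0.4727 -0.0605] handle [ 0.5052 -0.0736  0.171 ]
-23.0 [ 0.4714 -0.0615] handle [ 0.5036 -0.0752  0.171 ]
-24.000000000000004 [ 0.4701 -0.0626] handle [ 0.5021 -0.0768  0.171 ]
-25.0 [ 0.4688 -0.0636] handle [ 0.5005 -0.0784  0.171 ]
```

```bash
cat > fit.py <<'E'
from h import *
import pickle
from scipy.optimize import least_squares
obs=[]; 
for n in ["w1","w2"]:
    c,d=pickle.load(open(n+".pkl","rb")); im=cv2.imread(f"pics/{n}.png"); hsv=cv2.cvtColor(im,cv2.COLOR_BGR2HSV)
    m=(((hsv[...,0]<8)|(hsv[...,0]>172))&(hsv[...,1]>140)&(hsv[...,2]>90)).astype(np.uint8); m[:, :285]=0; m[:,330:]=0; m[:100]=0; m[240:]=0
    x,y,w,h=cv2.boundingRect(m); print(n,x,y,w,h)
    obs.append((c,im,x-.5,y-.5,x+w-.5,y+h-.5))
def H(q,P):
    c,s=np.cos(q[2]),np.sin(q[2]); P=np.array(P,float)/1000; return np.stack([q[0]+c*P[...,0]-s*P[...,1],q[1]+s*P[...,0]+c*P[...,1],P[...,2]+q[3]],-1)
# deck front top edge corners + rear-part front top corners picked by eye in w1/w2
pick=[{(-100,-80,70):(207,112),(-100,80,70):(335,108)},{(-100,-80,70):(214,171),(-100,80,70):(333,164)}]
def res(q):
    r=[]
    for (c,im,x0,y0,x1,y1),pk in zip(obs,pick):
        P=proj(c,H(q,[[-84,33,83],[-84,57,83],[-51,33,75],[-51,57,75]])); 
        r+=[P[:2,1].mean()-y0,P[2:,1].mean()-y1,P[:,0].mean()-(x0+x1)/2]
        for k,u in pk.items(): r+=list(.5*(proj(c,H(q,k))-u))
    return np.array(r+[q[3]/.002])
s=least_squares(res,[.55,-.05,-.39,0],loss='soft_l1'); q=s.x; print(q.round(4),np.degrees(q[2]),res(q).round(1))
print("front",H(q,[-85,45,83]).round(4),"handle",H(q,[35,0,171]).round(4)); np.save("q.npy",q)
out=[]
for c,im,*_ in obs:
    im=im.copy()
    for L in ([[-100,-80,70],[-100,80,70],[-35,80,70],[-35,-80,70]],[[-35,-80,88],[-35,80,88],[100,80,88],[100,-80,88]],[[-84,33,83],[-84,57,83],[-51,57,75],[-51,33,75]],[[28,-36,179],[28,36,179],[42,36,179],[42,-36,179]]):
        cv2.polylines(im,[np.round(proj(c,H(q,L))).astype(int)],True,(255,0,255),1)
    out.append(cv2.resize(im[90:270,190:350],None,fx=2.5,fy=2.5))
cv2.imwrite("pics/fit.png",np.hstack(out))
E
python3 fit.py
```

```text
w1 297 122 21 28
w2 299 183 19 25
[ 0.5462 -0.0503 -0.3683 -0.0015] -21.10070281459559 [ 0.2 -0.3  1.  -1.7 -0.4  0.6 -0.7  0.7 -0.8 -0.4 -2.6  0.6  0.6  1.9
 -0.7]
front [0.4831 0.0223 0.0815] handle [ 0.5788 -0.0629  0.1695]
```

View pics/fit.png

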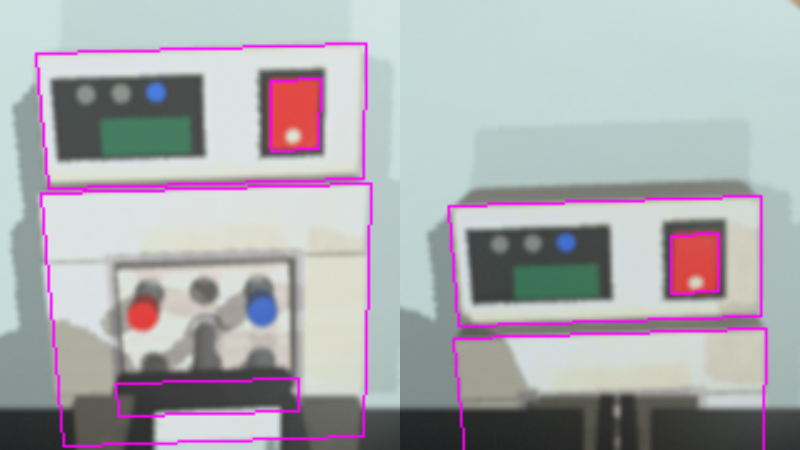

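The fit matches the image well: bath at (0.546,-0.050), yaw -21.1°, with the handle possibly about 4 mm nearer the robot. Now I'll press the rocker's front half with closed fingers.

```bash
python3 - <<'E'
from h import *
q=np.load("q.npy");c,s=np.cos(q[2]),np.sin(q[2]);x,y=-.082,.045
go([q[0]+c*x-s*y,q[1]+s*x+c*y,0.10],180+np.degrees(q[2]))
E
```

```text
shift [-0.0343  0.13    0.7315] turn [-0.0001 -0.0001 -0.0113]
```

```bash
python3 -m inch '-0.034 0.13 0.1 0 0 -0.011;-0.034 0.13 0.2 0 0 -0.011;-0.034 0.13 0.32 0 0 -0.011;-0.034 0.13 0.44 0 0 -0.011;-0.034 0.13 0.56 0 0 -0.011;-0.034 0.13 0.68 0 0 -0.011;-0.034 0.13 0.73 0 0 -0.011;-0.034 0.13 0.73 0 0 -0.011;-0.034 0.13 0.73 0 0 -0.011' && python3 -m inch '0 0 0.02 0 0 0;0 0 0.035 0 0 0;0 0 0.05 0 0 0;0 0 0.06 0 0 0;0 0 0.07 0 0 0;0 0 0.075 0 0 0;0 0 0.08 0 0 0;0 0 0.08 0 0 0'
```

```text
clock: 4.92
tool_pos: [0.4857, 0.0212, 0.1004]
orientation: [-179.9, -0.1, 158.9]
force: [0.6, 0.6, -0.0]
opening: 0.0005
gripper_force: 0.0
clock: 5.58
tool_pos: [0.4856, 0.0215, 0.077]
orientation: [-180.0, -0.0, 158.9]
force: [-4.9, 2.7, 9.5]
opening: 0.0006
gripper_force: 5.3
```

```bash
python3 -m inch '0 0 0.005 0 0 0;0 0 0.008 0 0 0;0 0 0.008 0 0 0'
```

```text
clock: 5.83
tool_pos: [0.4858, 0.0215, 0.0764]
orientation: [180.0, 0.0, 158.9]
force: [-12.6, 3.8, 29.0]
opening: 0.0005
gripper_force: 15.8
```

The rocker is at its stop (29 N). I'll retract, open the fingers and look at the handle and the switch.

```bash
python3 -m inch '0 0 -0.1 0 0 0;0 0 -0.2 0 0 0;0 0 -0.35 0 0 0;0 0 -0.5 0 0 0;0 0 -0.6 0 0 0;0 0 -0.7 0 0 0;-0.13 -0.01 -0.8 0 0 0;-0.26 -0.01 -0.8 0 0 0;-0.26 -0.01 -0.8 0 0 0;-0.26 -0.01 -0.8 0 0 0' -1;python3 -m inch '0 0.02 0 0 0 0;0 0.02 0 0 0 0;0 0.02 0 0 0 0;0 0.02 0 0 0 0';  python3 look.py w3;python3 -m inch '-0.12 0.1 0 0 0 0;-0.12 0.1 0 0 0 0;-0.12 0.1 0 0 0 0;-0.12 0.1 0 0 0 0;-0.12 0.1 0 0 0 0';python3 look.py w4; python3 -c "
import cv2,numpy as np
cv2.imwrite('pics/c.png',np.hstack([cv2.resize(cv2.imread(f'pics/{n}.png')[50:300,180:380],None,fx=2,fy=2) for n in ['w3','w4']]))"
```

```text
clock: 6.67
tool_pos: [0.559, -0.0103, 0.3133]
orientation: [-180.0, -0.0, 158.7]
force: [0.6, -0.1, -0.1]
opening: 0.0614
gripper_force: 0.0
clock: 7.0
tool_pos: [0.559, -0.0036, 0.3144]
orientation: [180.0, 0.0, 158.9]
force: [-0.2, 0.3, -0.1]
opening: 0.0856
gripper_force: 0.0
handle [(array([227.2, 234.6]), 0.75)]
switch_front [(array([275. , 107.2]), 0.88)]
well_rim []
block [(array([244., 200.]), 0.57)]
heater [(array([243.7, 169.2]), 0.74)]
tube1 [(array([257.3, 187.3]), 0.6), (array([241.2, 215.7]), 0.57), (array([258.3, 213.5]), 0.51), (array([217.6, 189.6]), 0.51)]
tube2 [(array([257.3, 187.3]), 0.6), (array([241.2, 215.7]), 0.57), (array([258.3, 213.5]), 0.51), (array([217.6, 189.6]), 0.51)]
tube3 [(array([257.3, 187.3]), 0.6), (array([241.2, 215.7]), 0.57), (array([258.3, 213.5]), 0.51), (array([217.6, 189.6]), 0.51)]
tube4 [(array([257.3, 187.3]), 0.6), (array([241.2, 215.7]), 0.57), (array([258.3, 213.5]), 0.51), (array([217.6, 189.6]), 0.51)]
[ 0.5596 -0.004   0.3142] [-180.      0.    158.85] 7.5
clock: 7.92
tool_pos: [0.6037, 0.0109, 0.3141]
orientation: [-180.0, -0.0, 158.9]
force: [-0.0, -0.0, 0.0]
opening: 0.0875
gripper_force: 0.0
handle [(array([194.2, 200.3]), 0.69)]
switch_front [(array([249.3,  76.3]), 0.78)]
well_rim []
block [(array([221.6, 174.8]), 0.66)]
heater [(array([221. , 146.8]), 0.94), (array([247.3,  76.9]), 0.58)]
tube1 [(array([234.6, 162.3]), 0.74), (array([193.4, 161.5]), 0.65), (array([235.9, 189.8]), 0.47)]
tube2 [(array([234.6, 162.3]), 0.74), (array([193.4, 161.5]), 0.65), (array([235.9, 189.8]), 0.47)]
tube3 [(array([234.6, 162.3]), 0.74), (array([193.4, 161.5]), 0.65), (array([235.9, 189.8]), 0.47)]
tube4 [(array([234.6, 162.3]), 0.74), (array([193.4, 161.5]), 0.65), (array([235.9, 189.8]), 0.47)]
[0.6039 0.011  0.3143] [1.7999e+02 1.0000e-02 1.5885e+02] 8.4167
```

View pics/c.png

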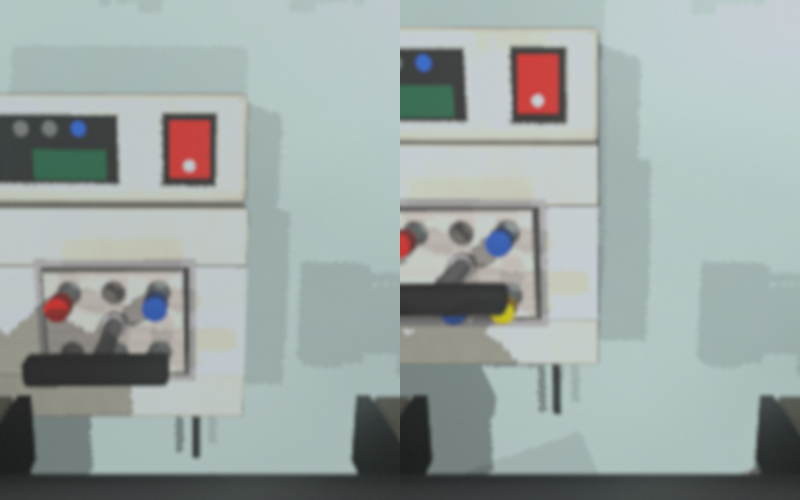

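Both views show the rocker lying front-down, and the bar clear of the fingers with its centre at about (228,234) in w3 and (194,200) in w4, as the networks say. I'll triangulate it.

```bash
python3 - <<'E'
from h import *
import pickle
C={n:pickle.load(open(n+".pkl","rb"))[0] for n in ["w1","w3","w4"]}
U={"w3":[227.5,234.5],"w4":[194.2,200.3]}
print(tri([ray(C[n],U[n]) for n in U]))
r3=[ray(C[n],u) for n,u in [("w3",[264.5,234.5]),("w4",[234,199.5])]]; print("right end",tri(r3))
q=np.load("q.npy");c,s=np.cos(q[2]),np.sin(q[2])
for n in U:
    h=atz(ray(C[n],U[n]),.171); d=h[:2]-q[:2]; print(h,"heater frame",c*d[0]+s*d[1],-s*d[0]+c*d[1])
e=[atz(ray(C["w3"],u),.171) for u in ([191.5,235],[264.5,234.5])]; print("yaw",np.degrees(np.arctan2(-(e[1]-e[0])[0],(e[1]-e[0])[1])),np.linalg.norm(e[1]-e[0]))
print(proj(C["w3"],[[q[0]+c*x/1e3-s*y/1e3,q[1]+s*x/1e3+c*y/1e3,.088] for x,y in [(0,45),(-35,80),(100,80)]]))
E
```

```text
(array([ 0.57820697, -0.06369963,  0.17210485]), [np.float64(0.0006781894555910708), np.float64(0.0006781894555910523)])
right end (array([ 0.59223   , -0.02919385,  0.16883901]), [np.float64(0.00011508579414586212), np.float64(0.0001150857941458589)])
[ 0.57825781 -0.06335603  0.171     ] heater frame 0.03465398899275962 -0.0006446136258290817
[ 0.57863883 -0.06476088  0.171     ] heater frame 0.035515219148616856 -0.001818098120191609
yaw -20.635091475782378 0.07285254252888033
[[273.88671982 182.71386078]
 [303.50025451 153.65025842]
 [300.92402893 258.08433885]]
```

```bash
python3 -c "
from h import *
go([0.5784,-0.0637,0.26],-111); print(get_obs()['joint_pos'].round(1))"
```

```text
shift [-0.0105 -0.2629  0.181 ] turn [ 0.000e+00  1.000e-04 -5.008e-01]
[  19.6   11.4   -0.5   -0.   -78.  -130.7]
```

```bash
python3 -m inch '-0.01 -0.12 0.09 0 0 -0.5;-0.01 -0.263 0.18 0 0 -0.5;-0.01 -0.263 0.18 0 0 -0.5;-0.01 -0.263 0.18 0 0 -0.5;-0.01 -0.263 0.18 0 0 -0.5;-0.01 -0.263 0.18 0 0 -0.5;-0.01 -0.263 0.18 0 0 -0.5;-0.01 -0.263 0.18 0 0 -0.5;-0.01 -0.263 0.18 0 0 -0.5;-0.01 -0.263 0.18 0 0 -0.5';python3 -m inch '0 0 0 0 0 -0.14;0 0 0 0 0 -0.14;0 0 0 0 0 -0.14;0 0 0 0 0 -0.14;0 0 0 0 0 -0.14' -1; python3 -c "
from h import *
go([0.5784,-0.0637,0.152],-111)
cv2.imwrite('pics/w5.png',snapshot('wrist')[:,:,::-1]); print([(d['uv'],d['p']) for d in landmark_of('wrist','handle')]); print(get_obs()['joint_pos'].round(1), proj(camera_params('wrist'),[[0.5784,-0.0637,.171]]))
"
```

```text
clock: 9.25
tool_pos: [0.5783, -0.0637, 0.2602]
orientation: [-180.0, 0.0, -129.2]
force: [-0.3, -0.0, 0.8]
opening: 0.0876
gripper_force: 0.0
clock: 9.67
tool_pos: [0.5783, -0.0637, 0.2602]
orientation: [-180.0, -0.0, -104.2]
force: [-0.0, 0.1, -0.2]
opening: 0.0875
gripper_force: 0.0
shift [ 0.000e+00 -2.000e-04  3.606e-01] turn [-0.    -0.     0.038]
[([276.3, 214.2], 0.96)]
[ 13.   10.7  -8.5  -0.  -70.9 -27.4] [[275.9105945  213.39773538]]
```

View pics/w5.png

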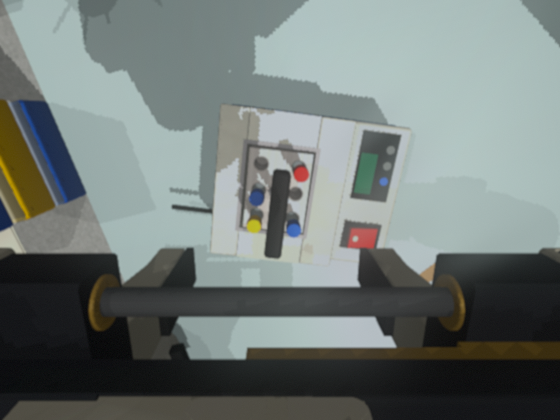

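The bar runs from (283,172) to (273,257); its centre at (276,214) agrees with the prediction to 1 px. I'll descend and close.

```bash
python3 -m inch '0 0 0.05 0 0 0.038;0 0 0.12 0 0 0.038;0 0 0.18 0 0 0.038;0 0 0.24 0 0 0.038;0 0 0.29 0 0 0.038;0 0 0.33 0 0 0.038;0 0 0.36 0 0 0.038;0 0 0.36 0 0 0.038;0 0 0.36 0 0 0.038' -1 && python3 -m inch '0 0 0 0 0 0;0 0 0 0 0 0;0 0 0 0 0 0;0 0 0 0 0 0;0 0 0 0 0 0;0 0 0 0 0 0;0 0 0 0 0 0;0 0 0 0 0 0;0 0 0 0 0 0;0 0 0 0 0 0' 1;python3 -m inch '0 0 0 0 0 0;0 0 0 0 0 0;0 0 0 0 0 0;0 0 0 0 0 0;0 0 0 0 0 0'
```

```text
clock: 10.52
tool_pos: [0.5783, -0.0638, 0.1521]
orientation: [180.0, -0.0, -111.2]
force: [0.9, -0.3, -0.5]
opening: 0.0877
gripper_force: 0.0
clock: 11.35
tool_pos: [0.5783, -0.0637, 0.1521]
orientation: [180.0, -0.0, -111.2]
force: [0.7, 0.3, 0.5]
opening: 0.0265
gripper_force: 0.0
clock: 11.77
tool_pos: [0.5783, -0.0636, 0.1521]
orientation: [180.0, 0.0, -111.2]
force: [-1.3, 0.6, -0.4]
opening: 0.0136
gripper_force: 30.0
```

```bash
python3 -m inch '0 0 -0.003 0 0 0;0 0 -0.008 0 0 0;0 0 -0.015 0 0 0;0 0 -0.022 0 0 0;0 0 -0.03 0 0 0;0 0 -0.038 0 0 0;0 0 -0.046 0 0 0;0 0 -0.053 0 0 0;0 0 -0.058 0 0 0;0 0 -0.06 0 0 0'
```

```text
clock: 12.6
tool_pos: [0.5785, -0.0637, 0.1705]
orientation: [-180.0, 0.0, -111.2]
force: [0.4, 0.6, -6.6]
opening: 0.0137
gripper_force: 30.0
```

```bash
python3 -m inch '0 0 -0.005 0 0 0;0 0 -0.012 0 0 0;0 0 -0.022 0 0 0;0 0 -0.034 0 0 0;0 0 -0.048 0 0 0;0 0 -0.062 0 0 0;0 0 -0.076 0 0 0;0 0 -0.09 0 0 0;0 0 -0.104 0 0 0;0 0 -0.118 0 0 0' && python3 -m inch '0 0 -0.014 0 0 0;0 0 -0.03 0 0 0;0 0 -0.05 0 0 0;0 0 -0.075 0 0 0;0 0 -0.1 0 0 0;0 0 -0.125 0 0 0;0 0 -0.15 0 0 0;0 0 -0.175 0 0 0;0 0 -0.195 0 0 0;0 0 -0.21 0 0 0' && python3 -m inch '0 0 -0.008 0 0 0;0 0 -0.014 0 0 0;0 0 -0.018 0 0 0;0 0 -0.02 0 0 0;0 0 -0.02 0 0 0;0 0 -0.02 0 0 0;0 0 -0.02 0 0 0;0 0 -0.02 0 0 0;0 0 -0.02 0 0 0;0 0 -0.02 0 0 0'; python3 - <<'E'
from h import *
a=cv2.resize(snapshot("scene")[150:300,180:340],None,fx=2.6,fy=2.6); w=snapshot("wrist")[90:300,180:440]
w=cv2.resize(w,(380,390)); a=cv2.resize(a,(416,390)); cv2.imwrite("pics/end.png",np.hstack([a,w])[:,:,::-1])
c,t=camera_params("scene"),camera_params("wrist")
print(landmark_of("scene","block")[:1],landmark_of("wrist","handle")[:1])
p=get_obs()["tool_pos"]; print(p,proj(c,p-[0,0,.106]),proj(t,p+[0,0,.019]))
E
```

```text
clock: 13.43
tool_pos: [0.5783, -0.0636, 0.2061]
orientation: [-180.0, 0.0, -111.2]
force: [-1.0, 0.3, -6.5]
opening: 0.0138
gripper_force: 30.0
clock: 14.27
tool_pos: [0.5785, -0.0636, 0.2696]
orientation: [-180.0, 0.0, -111.2]
force: [-0.5, -0.5, -6.8]
opening: 0.0136
gripper_force: 30.0
clock: 15.1
tool_pos: [0.5783, -0.0637, 0.2745]
orientation: [180.0, -0.0, -111.2]
force: [-0.1, -0.8, -7.0]
opening: 0.0139
gripper_force: 30.0
[{'uv': [257.5, 222.7], 'p': 0.73}] [{'uv': [275.6, 284.3], 'p': 0.94}]
[ 0.57830372 -0.06365887  0.27451394] [258.94842575 222.59547342] [275.71846883 281.31287476]
```

View pics/end.png

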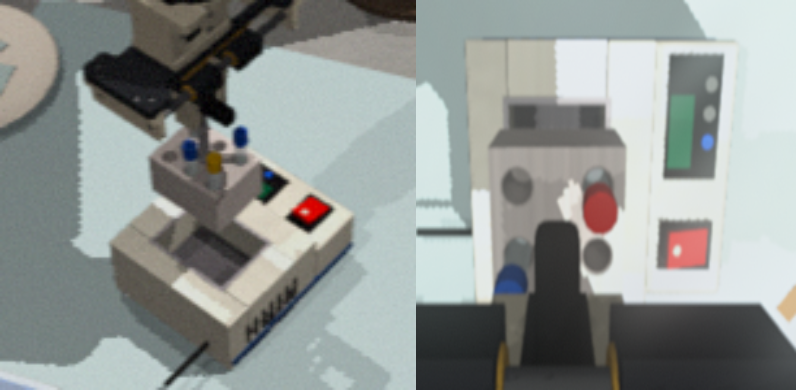

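The block hangs level above the open well, about 80 mm up, with all four tubes seated (blue, yellow and blue on the left, red on the right). The rocker is still OFF, so I'm handing in.

```bash
python3 -c "
from plant import *
print(close_job())"
```

```text
the job is handed in; nothing more can be done
None
```

The dry bath is switched off at the rocker, and the arm is holding the block with its four tubes steady and level about 80 mm above the well; the job is handed in, but no verdict came back.

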